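# Nest two cups in the sprung cradle and hold the flask down in it

## Robot

A 6-joint arm with a two-finger parallel gripper is mounted at the origin on the work surface. World frame = base frame: x ahead of the robot, y to its left, z up, the work surface at z = 0. Lengths are in m, angles in rad, forces in N, time in s.
With the tool pointing down it reaches from about 0.275 to 0.725 m from the base axis. Payload 5.6 kg.
Tool frame: the origin (TCP) lies midway between the tips of the shut fingers; the grasp point (between the pads) lies 19 mm behind it; z points along the fingers, y is the direction in which the jaws open and shut (so a half turn about z gives the same grasp; the last joint's range is limited). The gripper opens to 85 mm and grips with 20 to 120 N. Pads are 22 mm wide; open, the fingers measure 114 mm over their backs; the gripper's body (76 mm by 85 mm) begins 54 mm behind the grasp point. The pads swing forward as they close: fully open they stand 13 mm farther back than shut.
Start: joints at [-0.87, 0.255, 0.108, 0, -1.424, -0.285], TCP at [0.222, -0.503, 0.231] pointing down, gripper open.
Joint ranges: [-2.95, 2.95], [-1.21, 1.97], [-1.09, 1.5], [-2.87, 1.71], [-2.94, -0.07], [-3.05, 3.05]. Speed limits (rad/s): [2.57, 2.57, 3.14, 3.14, 3.14, 3.14].

## Interface

Orientations are given as a rotation vector (axis times angle).
In Python, from bench import bot, imaging gives the robot as it stands.
- The arm moves only by the tool send_rows, never from a script. Its argument "moves" is a list of rows, each an object with "twist": the turn, a rotation vector about the tool's x, y, z in units of 10 degrees (1.0 is 10 degrees), a list of three; "translation": the shift along the tool's x, y, z in units of 60 mm (1.0 is 60 mm), a list of three; "hand": the finger opening in mm, from 0 to 85.4. In form: [{"twist": [ax, ay, az], "translation": [tx, ty, tz], "hand": hand}, ...]. A call has 1 to 5 rows; each row shifts and turns the commanded pose from where the row before left it, along the tool's axes as they then stand; what a row does not reach is not made up. A row lasts 1/8 s, in which the tool goes at most 62.5 mm and 10.7 degrees, less where a joint would pass 70% of its speed; a pose out of reach is approached as far as the arm can. A call is refused whole if a number of a shift passes 1 or a number of a turn 1, either way. A call with a gripper value outside its range is refused whole. The fingers move at their own pace and stop on an object; "force" is the grip in N (left out, the last holds). Time passes only in rows, so rows that do not move let the fingers close. It gives the time, the measured TCP pose, the force and the opening at its end, in the units of the state.
- bot.observe(): the state, without advancing time (a new reading comes with each control period).
- imaging.camera(name): name is "scene" or "side" or "wrist"; returns a dict with "image" (420x560x3 uint8, blue, green, red), "mtx" (3x3 intrinsics, pixels), "k1" (the pictures are not rectified: a ray, as slopes to the right and down, at radius r is drawn at 1 + k1 r^2 times it, then the intrinsics apply), "rvec" (rotation vector, rad) and "tvec" (3), from world to camera coordinates, as OpenCV has them. Camera axes: x right, y down, z forward; pixel columns grow to the right and rows downward; lengths in m; the calibration is good to about 2 mm. A picture is of the moment at which its call begins. There is no depth.
- bot.job_done(): hands the job in, once; it reports no verdict.
The state is a dict: "t": time; "qpos": joint angles; "qvel": joint speeds; "effort": joint torques, N m; "position": TCP position; "ee_rot": TCP orientation; "force": force on the tool from outside, world axes, zero at the start; "wrist_torque": the same for the moment, N m; "opening": finger opening in m.
Only numpy, scipy, OpenCV 4.12 (cv2) and the standard library are available. Lean on these libraries where they do the work, as an engineer would, in place of code of your own. Each camera call takes 0.05 s, during which the arm holds its last target. There are 200 camera calls.

## Task

Stand the wide cup in the recess of the sprung ring cradle and let go, then stand the narrow cup inside it and let go. Then take the stoppered flask off its cork ring, set its bulb upright on the narrow cup's mouth and gently press it down until the sprung ring reaches the bottom of its travel. Finish while still holding the flask pressed down like that, touching neither cups nor cradle, and leave the tub, can and film applicator where they are.

Things in the scene. Friction and masses are not known exactly. Their poses are not given: they have to be found in the camera images.
- ring_seat (a point): Centre of the recess floor of the cradle's sprung ring; moves with the ring. Cradle: grey 130 mm square base plate, 12 mm thick, with a round grey plastic ring, 96 mm across and 12 mm thick, above it on three coil springs. The recess is 76 mm across, 8 mm deep, its floor 50 mm above the table at rest. z up.
- cradle_ring (a joint): How far the sprung ring is pushed straight down, m: 0 at rest, 0.018 at its hard lower stop. The springs push the ring up with 8 N at 0 and 17 N at 0.018, so the weight of cups and flask (3 to 4 N) does not move it; to press the loaded ring right down takes about 11 to 14 N.
- big_cup_mid (a point): Middle (half-way up, on the axis) of the wide cup: plain aluminium straight-sided open cup, 66 mm across outside, 44 mm tall, wall 3 mm, floor 5 mm (60 mm across inside), about 90 g, standing mouth up on the table. z is its axis, up. It fits the ring's recess with 5 mm to spare all round, and stands 36 mm proud of the ring.
- small_cup_mid (a point): Middle (half-way up, on the axis) of the narrow cup: plain aluminium straight-sided open cup, 50 mm across outside, 72 mm tall, wall 5 mm, floor 5 mm (40 mm across inside), about 90 g, standing mouth up on the table. z is its axis, up. It fits inside the wide cup with 5 mm to spare all round and then stands 33 mm proud of its rim.
- flask_mid (a point): Middle (half-way up, on the axis) of the round glass flask: 120 mm tall with its white stopper, bulb 64 mm across centred 28 mm below this point, straight neck 24 mm across from 4 to 52 mm above it. About 150 g, heavy at the bottom. Stands neck up in a fixed cork ring (90 mm across, 25 mm tall). z: its axis, up. Seated on the narrow cup, this point is 53 mm above the cup's rim.
- flask_neck (a point): Point on the axis of the flask's neck to grip at, 90 mm above the flask's bottom, 30 mm above flask_mid; the neck is 24 mm across here, and it is free for 26 mm below this point.
- tub: Bystander: open white plastic tub, 118 mm across, 90 mm tall; origin at the centre of its underside.
- paint_can: Bystander: closed metal can, 70 mm across, 75 mm tall; origin at the centre of its underside.
- applicator: Bystander: steel film applicator bar lying on the table, 22 x 90 mm and 18 mm tall with two black thumb knobs on top (35 mm tall in all); its length along its y; origin at the centre of its underside.
There are look-alikes about, which are no part of the job. Of the things that look like the part that bears ring_seat, the middle-sized one is meant. Leave any orange look-alike of the part that bears small_cup_mid alone.

How it is judged:
On the way, in this order (a step that is already met when the one before it is completed fails the run):
1. the wide cup stands in the ring's recess, let go (z of big_cup_mid in the frame of ring_seat between 0.018 and 0.026 m and horizontal distance between big_cup_mid and ring_seat below 0.009 m and angle between big_cup_mid's own z axis and vertical below 0.08 rad and contact force between each of the fingers, the arm and big_cup below 0.3 N), for 0.2 s.
2. the narrow cup stands inside the wide cup in the cradle, let go (all of step 1 and z of small_cup_mid in the frame of ring_seat between 0.037 and 0.045 m and horizontal distance between small_cup_mid and ring_seat below 0.016 m and angle between small_cup_mid's own z axis and vertical below 0.12 rad and contact force between each of the fingers, the arm and small_cup below 0.3 N), for 0.2 s.
At the end, for the whole second after the job is handed in: Fingers on the flask (over 2 N), flask upright within 0.15 rad, seated in the narrow cup within 10 mm and pushing on it with over 5 N, cups nested in the ring (heights within 4 mm), ring pressed at least 15 of its 18 mm, robot touching neither cups nor cradle, all for the last second (all of step 2 and value of joint cradle_ring above 0.015 m and linear speed of flask below 0.02 m/s and z of flask_mid in the frame of ring_seat between 0.123 and 0.136 m and horizontal distance between flask_mid and small_cup_mid below 0.01 m and angle between flask_mid's own z axis and vertical below 0.15 rad and contact force between flask and small_cup above 5 N and contact force between the fingers and flask above 2 N and contact force between each of the fingers, the arm and cradle_ring below 0.3 N and contact force between each of the fingers, the arm and cradle below 0.3 N); the arm keeps its last pose, push and grip.
It fails at once if the tub, can or applicator is moved by more than 25 mm (distance of any of tub, paint_can, applicator from where it was at the start of the episode above 0.025 m).
It fails at once if the flask is tipped over (beyond 0.8 rad) (angle between flask_mid's own z axis and vertical above 0.8 rad).
It fails at once if the flask is rammed into the cup with over 80 N (contact force between flask and small_cup above 80 N).
It also fails if it takes over 67 s, if anything falls off the work surface, if the arm or the gripper's body presses on something with over 40 N, if the wrist force passes 120 N, or if a joint passes its speed limit or range.

## Working session

There is one attempt and no reset: what is moved stays moved. The work goes in short steps, Python scripts to look and compute and a tool call to move; the robot and the scene stay as the last step left them, time stands still between calls to the robot, and variables do not carry over. Pictures are saved under pics/ and viewed, about 8 in all and at most 12, crops included, and the job is handed in when it is done.

Besides the shell and the picture viewer there is one more tool, called after "Request:" as name(argument=value, ...) on one line, values as JSON. send_rows: Moves the arm, as the interface text tells. Its arguments: {"type":"object","properties":{"moves":{"type":"array","items":{"type":"object","properties":{"twist":{"type":"array","items":{"type":"number"}},"translation":{"type":"array","items":{"type":"number"}},"hand":{"type":"number"}}}},"force":{"type":"number"}},"required":["moves"]}

```bash
mkdir -p pics; ls
cat > h.py <<'E'
import numpy as np,cv2
from bench import bot,imaging
def cam(n,save=None):
    c=imaging.camera(n)
    if save: cv2.imwrite('pics/'+save,c['image'])
    return c
def ray(c,u,v):
    K=np.array(c['mtx']);d=np.array([(u-K[0,2])/K[0,0],(v-K[1,2])/K[1,1]])
    p=d.copy()
    for _ in range(20): p=d/(1+c['k1']*(p@p))
    R=cv2.Rodrigues(np.array(c['rvec'],float))[0];t=np.array(c['tvec'],float).ravel()
    return -R.T@t, R.T@np.array([p[0],p[1],1])
def at(c,u,v,z):
    o,d=ray(c,u,v); return o+d*(z-o[2])/d[2]
def proj(c,P):
    R=cv2.Rodrigues(np.array(c['rvec'],float))[0];t=np.array(c['tvec'],float).ravel();K=np.array(c['mtx'])
    q=np.atleast_2d(P)@R.T+t; s=q[:,:2]/q[:,2:]; s=s*(1+c['k1']*(s**2).sum(1,keepdims=True))
    return s*[K[0,0],K[1,1]]+[K[0,2],K[1,2]]
def circ(c,x,y,z,r):
    a=np.linspace(0,2*np.pi,60);return proj(c,np.c_[x+r*np.cos(a),y+r*np.sin(a),a*0+z])
E
python3 - <<'E'
from h import *
import pickle
C={n:cam(n) for n in('scene','side')}
pickle.dump(C,open('c.pkl','wb'))
cv2.imwrite('pics/a.png',cv2.resize(C['scene']['image'],(800,600),interpolation=cv2.INTER_CUBIC))
cv2.imwrite('pics/b.png',cv2.resize(C['side']['image'],(800,600),interpolation=cv2.INTER_CUBIC))
for c in C.values(): print(ray(c,280,210),c['k1'],c['mtx'])
print(bot.observe())
E
```

```text
pics
(array([ 0.75912603, -0.48519169,  0.77592796]), array([-0.29923867,  0.571903  , -0.7639985 ])) -0.028021545834105436 [[383.23910131   0.         277.95555899]
 [  0.         383.23910131 216.43633931]
 [  0.           0.           1.        ]]
(array([0.36196358, 0.87777531, 0.59472183]), array([ 0.13093072, -0.86137984, -0.4908798 ])) 0.009090185753689955 [[435.13834253   0.         280.37983986]
 [  0.         435.13834253 206.10080183]
 [  0.           0.           1.        ]]
{'t': 0.1, 'qpos': array([-8.70421956e-01,  2.55661465e-01,  1.07124071e-01, -4.06459280e-04,
       -1.42390298e+00, -2.84573591e-01]), 'qvel': array([-0.00128358, -0.00094355,  0.0028923 ,  0.00291059, -0.0009573 ,
       -0.00121584]), 'effort': array([-2.10639431e-03, -3.87604237e+01,  2.38473165e+01,  5.37800029e+00,
       -3.83568113e-03,  2.39102690e-06]), 'position': array([ 0.22200667, -0.50271359,  0.23049863]), 'ee_rot': array([ 6.48263969e-01, -3.07354740e+00, -2.57382047e-03]), 'force': array([0.30776925, 0.39381177, 0.01713569]), 'wrist_torque': array([-0.01734542, -0.02409188, -0.01851331]), 'opening': 0.08535857143483877}
```

View pics/a.png

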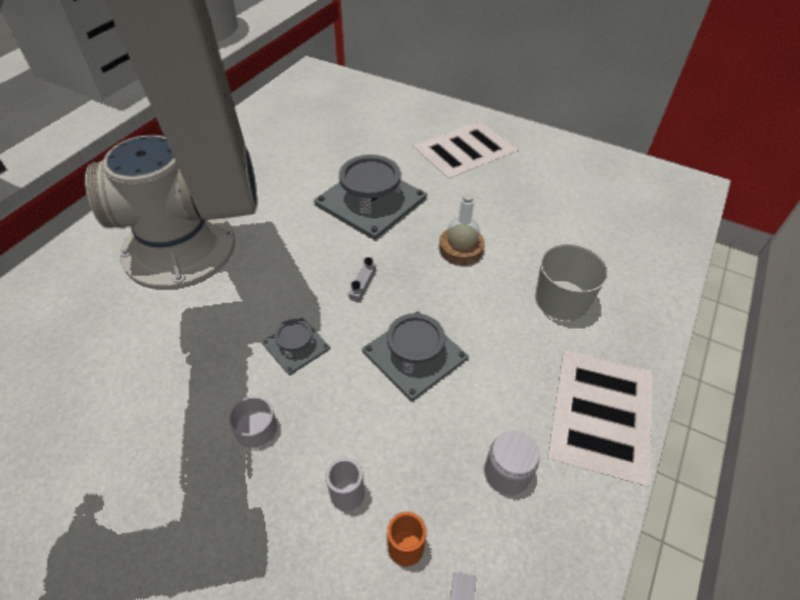

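View pics/b.png

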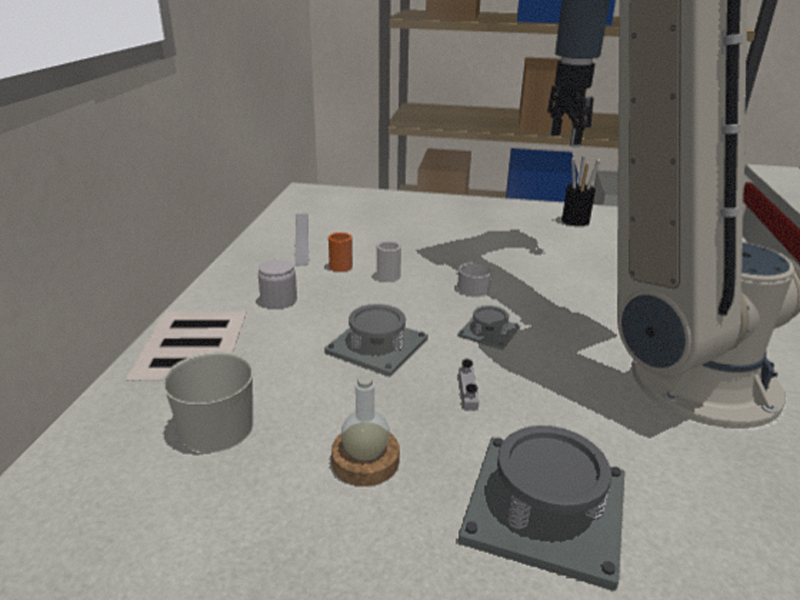

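The scene picture shows the wide cup at (253,422), the narrow cup at (346,484), the orange decoy at (407,538), the middle cradle at (415,350), the flask at (462,235), the applicator at (363,278), the can at (513,462) and the tub at (570,283). The side picture agrees. Next I turn these into positions.

```bash
cat > m.py <<'E'
from h import *
import pickle
C=pickle.load(open('c.pkl','rb'))
S,D=C['scene'],C['side']
P={'big':((252,410),(474,270),.044),'small':((345,473),(389,248),.072),'ring':((416,336),(377,319),.058),'flasktop':((468,197),(365,380),.125)}
for n,(a,b,z) in P.items():
    a=np.array(a)*.7;b=np.array(b)*.7
    o1,d1=ray(S,*a);o2,d2=ray(D,*b)
    k=np.linalg.lstsq(np.c_[d1,-d2],o2-o1,rcond=None)[0]
    print(n,at(S,*a,z).round(4),at(D,*b,z).round(4),'tri',(o1+k[0]*d1).round(4),(o2+k[1]*d2).round(4))
for n,a in {'app':(363,290),'can':(513,445),'tub':(572,262)}.items(): print(n,at(S,a[0]*.7,a[1]*.7,{'app':0.01,'can':.075,'tub':.09}[n]).round(3))
E
python3 m.py
python3 - <<'E'
from h import *
import pickle
C=pickle.load(open('c.pkl','rb'))
tiles=[]
for n,cs in(('scene',[(252,420),(345,480),(415,345),(464,225)]),('side',[(474,278),(389,260),(377,330),(365,425)])):
    r=[]
    for u,v in cs:
        u*=.7;v*=.7;x,y=int(u-35),int(v-35)
        print(n,x,y);r.append(cv2.resize(C[n]['image'][y:y+70,x:x+70],(200,200),interpolation=cv2.INTER_CUBIC))
    tiles.append(np.hstack(r))
cv2.imwrite('pics/c.png',np.vstack(tiles))
E
```

```text
big [ 0.3828 -0.2356  0.044 ] [ 0.3843 -0.2372  0.044 ] tri [ 0.3834 -0.236   0.0451] [ 0.3842 -0.2358  0.0447]
small [ 0.5646 -0.2596  0.072 ] [ 0.5575 -0.2454  0.072 ] tri [ 0.5628 -0.2575  0.0654] [ 0.5597 -0.2583  0.066 ]
ring [ 0.5375 -0.0023  0.058 ] [0.5323 0.0071 0.058 ] tri [0.5361 0.0008 0.0534] [5.337e-01 2.000e-04 5.370e-02]
flasktop [0.494  0.2829 0.125 ] [0.4973 0.263  0.125 ] tri [0.4971 0.2738 0.1327] [0.495  0.2733 0.1328]
app [0.388 0.076 0.01 ]
can [ 0.746 -0.114  0.075]
tub [0.711 0.253 0.09 ]
scene 141 259
scene 206 301
scene 255 206
scene 289 122
side 296 159
side 237 147
side 228 195
side 220 262
```

View pics/c.png

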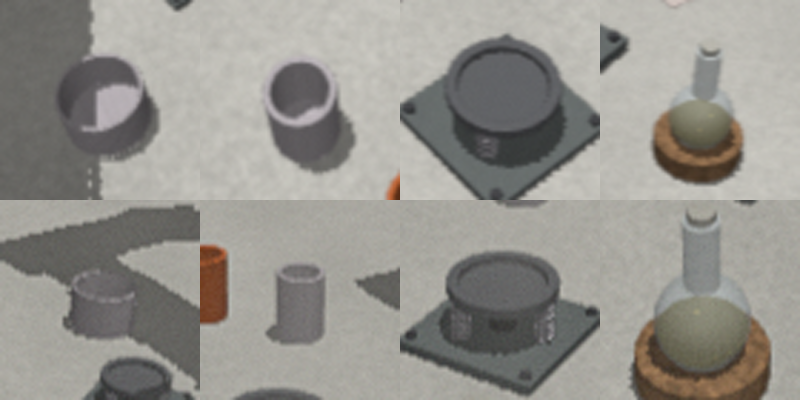

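```bash
cat >> h.py <<'E'
def plan(x,y,z,o=None):
    """units of 60mm along tool axes to target TCP"""
    o=o or bot.observe(); R=cv2.Rodrigues(o['ee_rot'])[0]
    d=R.T@(np.array([x,y,z])-o['position'])
    return (d/.06).round(3)
E
python3 - <<'E'
from h import *
import pickle
C=pickle.load(open('c.pkl','rb'));S,D=C['scene'],C['side']
P={'big':((176,291.2),(331.7,189.5),.044),'small':((241.5,333.6),(272.2,172.9),.072),'ring':((291.4,235),(264,224),.058),'flasktop':((327.2,138.1),(255,266),.128)}
for n,(a,b,z) in P.items():
    o1,d1=ray(S,*a);o2,d2=ray(D,*b)
    k=np.linalg.lstsq(np.c_[d1,-d2],o2-o1,rcond=None)[0]
    print(n,at(S,*a,z).round(4),at(D,*b,z).round(4),'tri',(o1+k[0]*d1).round(4),(o2+k[1]*d2).round(4))
print(at(S,407*.7,525*.7,.06))
o=bot.observe();print(cv2.Rodrigues(o['ee_rot'])[0].round(3));print(plan(.384,-.239,.18))
E
```

```text
big [ 0.3884 -0.244   0.044 ] [ 0.3844 -0.234   0.044 ] tri [ 0.3859 -0.2424  0.0391] [ 0.3845 -0.2427  0.0397]
small [ 0.5672 -0.2638  0.072 ] [ 0.5586 -0.2501  0.072 ] tri [ 0.5654 -0.2616  0.0652] [ 0.5609 -0.2628  0.0661]
ring [ 0.5376 -0.0015  0.058 ] [0.5315 0.0102 0.058 ] tri [0.5359 0.0023 0.0523] [0.5331 0.0016 0.0527]
flasktop [0.4947 0.2781 0.128 ] [0.4973 0.2671 0.128 ] tri [0.4964 0.273  0.1323] [0.496  0.2728 0.1324]
[ 0.66769536 -0.27587783  0.06      ]
[[-0.915 -0.404 -0.001]
 [-0.404  0.915  0.002]
 [ 0.     0.002 -1.   ]]
[-4.245  2.929  0.846]
```

Request:
send_rows(moves=[{"twist":[0,0,0],"translation":[-0.84,0.58,0.1],"hand":85},{"twist":[0,0,0],"translation":[-0.84,0.58,0.1],"hand":85},{"twist":[0,0,0],"translation":[-0.84,0.58,0.1],"hand":85},{"twist":[0,0,0],"translation":[-0.84,0.58,0.1],"hand":85},{"twist":[0,0,0],"translation":[-0.84,0.58,0.1],"hand":85}])

```text
t: 0.72
position: [0.3829, -0.2403, 0.2009]
ee_rot: [0.648, -3.074, -0.0]
force: [1.1, -0.2, -0.2]
opening: 0.0846
```

Run:
```python
from h import *
c=cam('wrist');o=bot.observe();print(o['position'],o['ee_rot'])
import pickle;pickle.dump(c,open('w1.pkl','wb'))
im=c['image'].copy()
for x,y,col in((.386,-.240,(0,0,255)),(.388,-.244,(0,255,0))):
    cv2.polylines(im,[np.round(circ(c,x,y,.044,.033)*16).astype(int)],True,col,1,cv2.LINE_AA,4)
cv2.imwrite('pics/d.png',cv2.resize(im,(800,600)))
```

```text
[ 0.38568223 -0.23515919  0.19992657] [-0.65436799  3.07164187  0.00441311]
```

View pics/d.png

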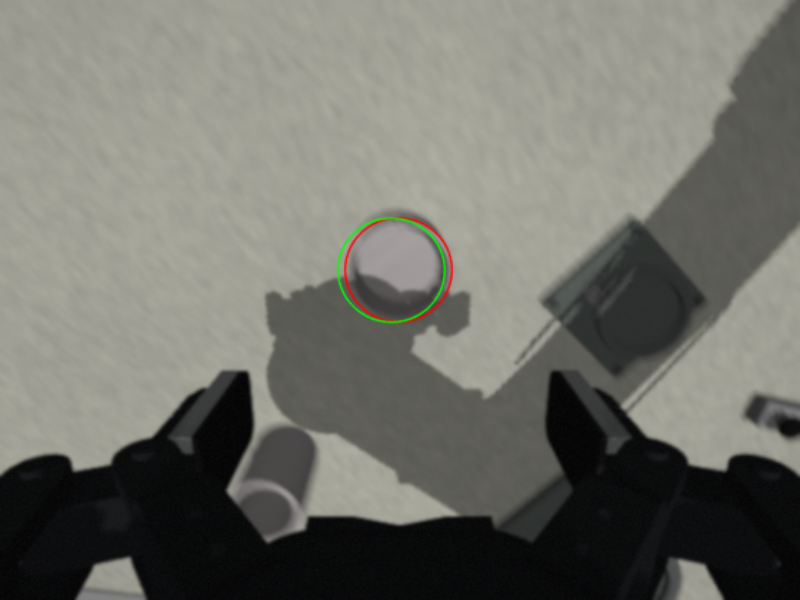

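Request:
send_rows(moves=[{"twist":[0,0,0],"translation":[0,0,0],"hand":85},{"twist":[0,0,0],"translation":[0,0,0],"hand":85},{"twist":[0,0,0],"translation":[0,0,0],"hand":85}])

```text
t: 1.15
position: [0.3818, -0.2431, 0.2013]
ee_rot: [0.645, -3.074, 0.0]
force: [-0.7, -1.2, -0.8]
opening: 0.085
```

Run:
```python
from h import *
c=cam('wrist');o=bot.observe();print(o['position'],o['ee_rot'])
import pickle;pickle.dump(c,open('w1.pkl','wb'))
im=c['image'].copy()
for x,y,col in((.386,-.240,(0,0,255)),):
    cv2.polylines(im,[np.round(circ(c,x,y,.044,.033)*16).astype(int)],True,col,1,cv2.LINE_AA,4)
cv2.polylines(im,[np.round(circ(c,.563,-.258,.072,.025)*16).astype(int)],True,(0,0,255),1,cv2.LINE_AA,4)
cv2.imwrite('pics/e.png',cv2.resize(im[120:420,140:340],(533,800))[:600] if 0 else cv2.resize(im[130:390,140:400],(600,600),interpolation=cv2.INTER_CUBIC))
```

```text
[ 0.38183524 -0.24312367  0.20127376] [ 6.45025893e-01 -3.07454208e+00  1.43163838e-06]
```

View pics/e.png

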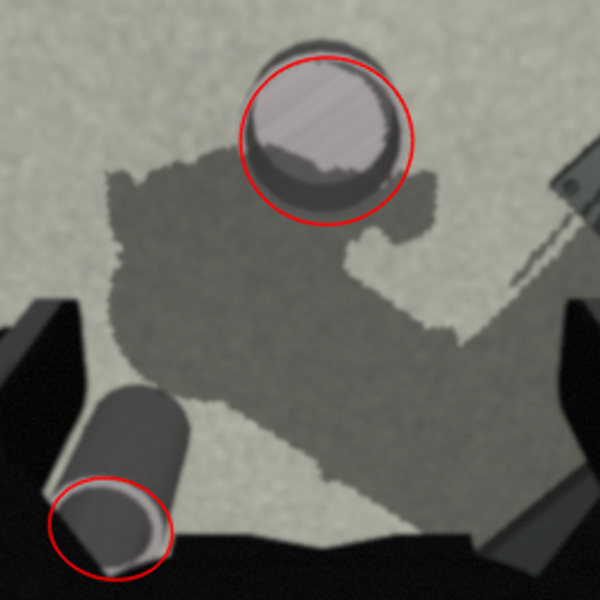

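Request:
send_rows(moves=[{"twist":[0,0,0],"translation":[-0.05,0,0.9],"hand":85},{"twist":[0,0,0],"translation":[0,0,0.9],"hand":85},{"twist":[0,0,0],"translation":[0,0,0.7],"hand":85},{"twist":[0,0,0],"translation":[0,0,0.45],"hand":85},{"twist":[0,0,0],"translation":[0,0,0.2],"hand":85}], force=30)

```text
t: 1.82
position: [0.384, -0.2414, 0.011]
ee_rot: [0.646, -3.072, -0.002]
force: [-0.1, -0.3, -0.1]
opening: 0.085
```

Request:
send_rows(moves=[{"twist":[0,0,0],"translation":[0,0,0],"hand":55},{"twist":[0,0,0],"translation":[0,0,0],"hand":55},{"twist":[0,0,0],"translation":[0,0,0],"hand":55},{"twist":[0,0,0],"translation":[0,0,0],"hand":55},{"twist":[0,0,0],"translation":[0,0,0],"hand":55}])

```text
t: 2.45
position: [0.3857, -0.241, 0.0129]
ee_rot: [-0.649, 3.073, -0.001]
force: [-0.6, 0.4, 3.9]
opening: 0.0663
```

Request:
send_rows(moves=[{"twist":[0,0,0],"translation":[0,0,-0.5],"hand":55},{"twist":[0,0,0],"translation":[0,0,-0.9],"hand":55},{"twist":[0,0,0],"translation":[-0.5,0.35,-0.55],"hand":55},{"twist":[0,0,0],"translation":[-0.8,0.55,0],"hand":55},{"twist":[0,0,0],"translation":[-0.8,0.55,0],"hand":55}])

```text
t: 3.08
position: [0.466, -0.109, 0.1299]
ee_rot: [-0.647, 3.073, -0.0]
force: [0.9, -0.3, -1.8]
opening: 0.0659
```

Request:
send_rows(moves=[{"twist":[0,0,0],"translation":[-0.8,0.55,0],"hand":55},{"twist":[0,0,0],"translation":[-0.7,0.5,0],"hand":55},{"twist":[0,0,0],"translation":[-0.32,0.22,0],"hand":55},{"twist":[0,0,0],"translation":[0,0,0],"hand":55},{"twist":[0,0,0],"translation":[0,0,0],"hand":55}])

```text
t: 3.7
position: [0.5338, 0.0026, 0.1291]
ee_rot: [0.647, -3.073, 0.0]
force: [0.2, -0.8, -1.7]
opening: 0.0659
```

Run:
```python
from h import *
import pickle
o=bot.observe();print(o['position'],o['ee_rot'],o['force'])
C={n:cam(n) for n in('wrist','scene','side')};pickle.dump(C,open('w2.pkl','wb'))
t=[]
x0,y0=o['position'][:2]
for n,sz in(('wrist',320),('scene',120)):
    c=C[n];im=c['image'].copy()
    for x,y,z,r,col in((.535,.003,.058,.048,(0,0,255)),(.535,.003,.058,.038,(0,255,0)),(x0,y0,.162,.033,(255,0,0))):
        cv2.polylines(im,[np.round(circ(c,x,y,z,r)*16).astype(int)],True,col,1,cv2.LINE_AA,4)
    u,v=proj(c,[.535,.003,.08])[0] if n!='wrist' else (280,230); a=int(max(0,u-sz/2));b=int(max(0,v-sz/2))
    print(n,a,b);t.append(cv2.resize(im[b:b+sz,a:a+sz],(400,400),interpolation=cv2.INTER_CUBIC))
cv2.imwrite('pics/f.png',np.hstack(t))
```

```text
[0.53377543 0.00263495 0.12907749] [ 6.47441667e-01 -3.07321237e+00  7.26383471e-05] [ 0.22541705 -0.75471047 -1.72260461]
wrist 120 70
scene 231 167
```

View pics/f.png

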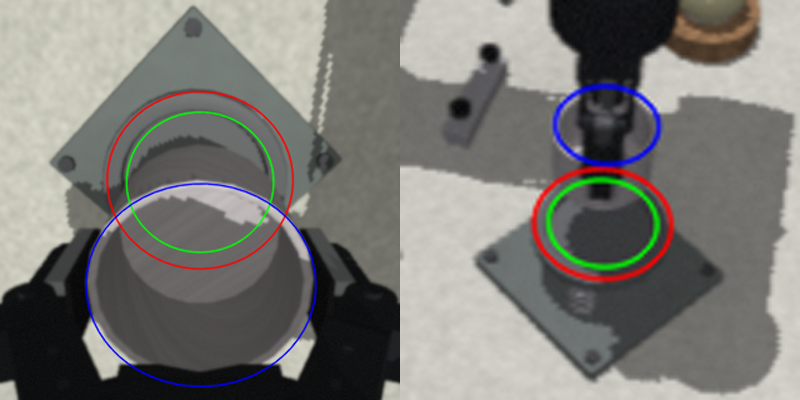

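Run:
```python
from h import *
import pickle
C=pickle.load(open('w2.pkl','rb'))
w=C['wrist'];s=C['scene']
f=lambda a:(120+a[0]*.8,70+a[1]*.8)
g=lambda a:(231+(a[0]-400)*.3,167+a[1]*.3)
for z in(.012,.016):
    W=[at(w,*f(a),z) for a in((66,162),(325,160),(193,28))]
    Q=[at(s,*g(a),z) for a in((490,257),(708,271),(592,357))]
    print(z,((W[0]+W[1])/2).round(4),((Q[0]+Q[1])/2).round(4),[np.linalg.norm(W[0]-W[1]),np.linalg.norm(Q[0]-Q[1])])
```

```text
0.012 [5.355e-01 5.000e-04 1.200e-02] [ 0.5374 -0.0013  0.012 ] [np.float64(0.16046958645827072), np.float64(0.15861253897478025)]
0.016 [5.345e-01 1.000e-04 1.600e-02] [ 0.5385 -0.0039  0.016 ] [np.float64(0.15800745017440354), np.float64(0.1577820285232975)]
```

Request:
send_rows(moves=[{"twist":[0,0,0],"translation":[-0.01,-0.03,0.5],"hand":55},{"twist":[0,0,0],"translation":[0,0,0.3],"hand":55},{"twist":[0,0,0],"translation":[0,0,0.13],"hand":55},{"twist":[0,0,0],"translation":[0,0,0.1],"hand":55},{"twist":[0,0,0],"translation":[0,0,0.04],"hand":55}])

```text
t: 4.47
position: [0.5359, 0.0018, 0.0654]
ee_rot: [-0.648, 3.073, -0.0]
force: [0.2, -1.2, -1.1]
opening: 0.0666
```

Request:
send_rows(moves=[{"twist":[0,0,0],"translation":[0,0,0.02],"hand":55},{"twist":[0,0,0],"translation":[0,0,0],"hand":55},{"twist":[0,0,0],"translation":[0,0,0],"hand":55}])

```text
t: 4.85
position: [0.5359, 0.002, 0.0642]
ee_rot: [-0.648, 3.073, -0.0]
force: [0.3, -0.4, -0.8]
opening: 0.0661
```

Request:
send_rows(moves=[{"twist":[0,0,0],"translation":[0,0,0.02],"hand":55},{"twist":[0,0,0],"translation":[0,0,0.01],"hand":55},{"twist":[0,0,0],"translation":[0,0,0],"hand":55}])

```text
t: 5.22
position: [0.536, 0.002, 0.0629]
ee_rot: [-0.649, 3.073, -0.0]
force: [-1.9, -0.9, 5.3]
opening: 0.0662
```

Run:
```python
from h import *
import pickle
o=bot.observe();print(o['position'],o['force'])
C={n:cam(n) for n in('wrist','scene','side')};pickle.dump(C,open('w3.pkl','wb'))
t=[]
for n,sz in(('wrist',280),('side',90)):
    c=C[n];im=c['image']
    u,v=proj(c,[.535,.003,.07])[0] if n!='wrist' else (280,250); a=int(max(0,u-sz/2));b=int(max(0,v-sz/2))
    print(n,a,b);t.append(cv2.resize(im[b:b+sz,a:a+sz],(400,400),interpolation=cv2.INTER_CUBIC)[:400])
t=[x if x.shape[0]==400 else x for x in t]
cv2.imwrite('pics/g.png',np.hstack(t))
```

```text
[0.53595376 0.00204129 0.06292944] [-1.91116065 -0.88209409  5.29882411]
wrist 140 110
side 218 172
```

View pics/g.png

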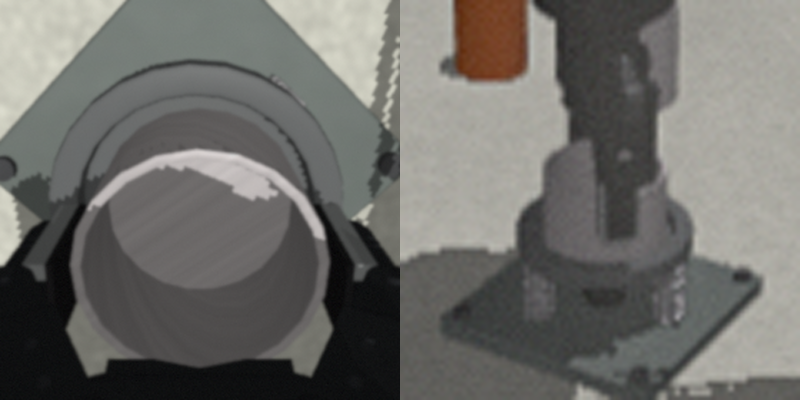

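Request:
send_rows(moves=[{"twist":[0,0,0],"translation":[0,0,0],"hand":85},{"twist":[0,0,0],"translation":[0,0,0],"hand":85},{"twist":[0,0,0],"translation":[0,0,0],"hand":85},{"twist":[0,0,0],"translation":[0,0,-0.5],"hand":85},{"twist":[0,0,0],"translation":[0,0,-1],"hand":85}])

```text
t: 6.0
position: [0.5338, 0.0016, 0.1506]
ee_rot: [0.647, -3.068, -0.0]
force: [1.7, -1.3, 0.7]
opening: 0.0852
```

Request:
send_rows(moves=[{"twist":[0,0,0],"translation":[0,0,-1],"hand":85},{"twist":[0,0,0],"translation":[0,0,0],"hand":85},{"twist":[0,0,0],"translation":[0,0,0],"hand":85}])

```text
t: 6.38
position: [0.5354, 0.0021, 0.2117]
ee_rot: [0.648, -3.074, -0.001]
force: [-0.2, 0.1, -0.5]
opening: 0.0848
```

Run:
```python
from h import *
import pickle
o=bot.observe();print(o['position'],o['force'],plan(.563,-.258,.2))
C={n:cam(n) for n in('wrist','scene','side')};pickle.dump(C,open('w4.pkl','wb'))
t=[]
for n,sz in(('wrist',280),('side',90)):
    c=C[n];im=c['image'].copy()
    if n=='wrist':
      for x,y,z,r,col in((.536,.002,.058,.048,(0,0,255)),(.536,.002,.058,.038,(0,255,0)),(.536,.002,.094,.033,(255,0,0))):
        cv2.polylines(im,[np.round(circ(c,x,y,z,r)*16).astype(int)],True,col,1,cv2.LINE_AA,4)
    u,v=proj(c,[.535,.003,.07])[0]; a=int(max(0,u-sz/2));b=int(max(0,v-sz/2));b=min(b,420-sz)
    print(n,a,b);t.append(cv2.resize(im[b:b+sz,a:a+sz],(400,400),interpolation=cv2.INTER_CUBIC)[:400])
cv2.imwrite('pics/h.png',np.hstack(t))
```

```text
[0.53535727 0.00210389 0.21165062] [-0.15694751  0.07865841 -0.5461286 ] [ 1.329 -4.152  0.192]
wrist 140 50
side 218 172
```

View pics/h.png

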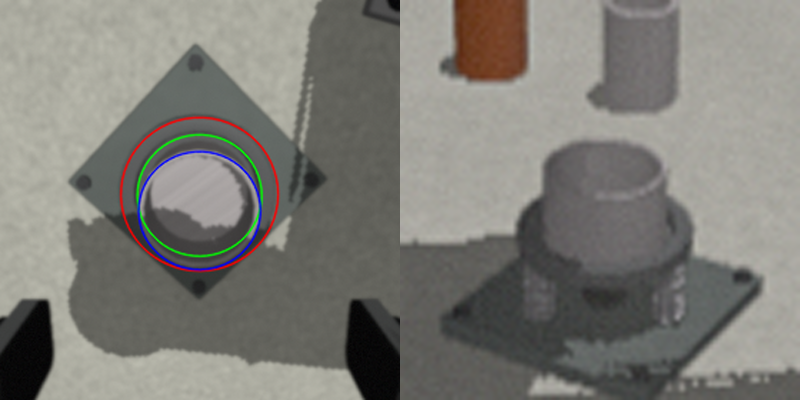

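Request:
send_rows(moves=[{"twist":[0,0,0],"translation":[0.2,-0.62,0],"hand":85},{"twist":[0,0,0],"translation":[0.3,-0.95,0],"hand":85},{"twist":[0,0,0],"translation":[0.3,-0.95,0],"hand":85},{"twist":[0,0,0],"translation":[0.3,-0.95,0],"hand":85},{"twist":[0,0,0],"translation":[0.23,-0.68,0],"hand":85}])

```text
t: 7.15
position: [0.5626, -0.2604, 0.2104]
ee_rot: [0.646, -3.072, -0.002]
force: [0.3, 0.8, -0.3]
opening: 0.0847
```

Request:
send_rows(moves=[{"twist":[0,0,0],"translation":[0,0,0],"hand":85},{"twist":[0,0,0],"translation":[0,0,0],"hand":85},{"twist":[0,0,0],"translation":[0,0,0],"hand":85}])

```text
t: 7.52
position: [0.5633, -0.257, 0.2119]
ee_rot: [0.65, -3.073, -0.0]
force: [-0.2, -0.1, -0.1]
opening: 0.085
```

Run:
```python
from h import *
import pickle
o=bot.observe();print(o['position'],plan(.563,-.258,.04))
c=cam('wrist');pickle.dump(c,open('w5.pkl','wb'))
im=c['image'].copy()
for x,y,z,r,col in((.563,-.258,.072,.025,(0,0,255)),(.563,-.258,.072,.02,(0,255,0))):
    cv2.polylines(im,[np.round(circ(c,x,y,z,r)*16).astype(int)],True,col,1,cv2.LINE_AA,4)
u,v=proj(c,[.563,-.258,.06])[0].astype(int);print(u,v)
cv2.imwrite('pics/i.png',cv2.resize(im[v-60:v+60,u-60:u+60],(480,480),interpolation=cv2.INTER_CUBIC))
```

```text
[ 0.56327294 -0.2570388   0.21191736] [ 0.01  -0.014  2.865]
278 186
```

View pics/i.png

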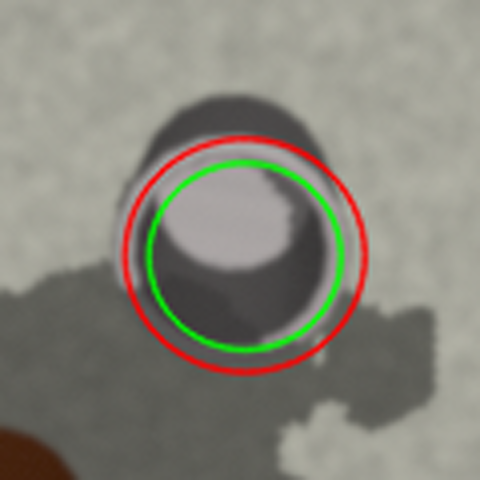

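Request:
send_rows(moves=[{"twist":[0,0,0],"translation":[0.03,-0.05,0.8],"hand":85},{"twist":[0,0,0],"translation":[0,0,0.9],"hand":85},{"twist":[0,0,0],"translation":[0,0,0.65],"hand":85},{"twist":[0,0,0],"translation":[0,0,0.35],"hand":85},{"twist":[0,0,0],"translation":[0,0,0.16],"hand":85}])

```text
t: 8.2
position: [0.5624, -0.2606, 0.0394]
ee_rot: [0.65, -3.072, -0.001]
force: [0.6, 0.4, 0.4]
opening: 0.0851
```

Request:
send_rows(moves=[{"twist":[0,0,0],"translation":[0,0,0],"hand":70},{"twist":[0,0,0],"translation":[0,0,0],"hand":40},{"twist":[0,0,0],"translation":[0,0,0],"hand":40},{"twist":[0,0,0],"translation":[0,0,0],"hand":40},{"twist":[0,0,0],"translation":[0,0,0],"hand":40}])

```text
t: 8.82
position: [0.5638, -0.2617, 0.0421]
ee_rot: [-0.649, 3.071, -0.002]
force: [-0.4, 2.4, 5.9]
opening: 0.0489
```

Run:
```python
from h import *
o=bot.observe();print(o['position'],o['opening'],plan(.5358,.0018,.2))
```

```text
[ 0.56377902 -0.2616774   0.04210094] 0.04893334970304452 [-1.354  4.2   -2.636]
```

Request:
send_rows(moves=[{"twist":[0,0,0],"translation":[0,0,-0.5],"hand":40},{"twist":[0,0,0],"translation":[0,0,-1],"hand":40},{"twist":[0,0,0],"translation":[-0.1,0.4,-0.85],"hand":40},{"twist":[0,0,0],"translation":[-0.3,0.9,-0.2],"hand":40},{"twist":[0,0,0],"translation":[-0.3,0.9,0],"hand":40}])

```text
t: 9.45
position: [0.5483, -0.1227, 0.1951]
ee_rot: [-0.646, 3.071, -0.001]
force: [0.6, 0.3, -2.0]
opening: 0.0491
```

Request:
send_rows(moves=[{"twist":[0,0,0],"translation":[-0.3,0.9,0],"hand":40},{"twist":[0,0,0],"translation":[-0.25,0.75,0],"hand":40},{"twist":[0,0,0],"translation":[-0.1,0.35,0],"hand":40},{"twist":[0,0,0],"translation":[0,0,0],"hand":40},{"twist":[0,0,0],"translation":[0,0,0],"hand":40}])

```text
t: 10.07
position: [0.5351, 0.0012, 0.1935]
ee_rot: [0.648, -3.074, 0.0]
force: [-0.1, 0.0, -1.2]
opening: 0.0492
```

Run:
```python
from h import *
import pickle
o=bot.observe();print(o['position'],o['ee_rot'],o['force'],plan(.5358,.0018,.105))
C={n:cam(n) for n in('wrist','scene','side')};pickle.dump(C,open('w6.pkl','wb'))
x0,y0,z0=o['position'];t=[]
for n,sz in(('wrist',280),('scene',120)):
    c=C[n];im=c['image'].copy()
    if n=='wrist':
      for x,y,z,r,col in((.5358,.0018,.094,.033,(0,0,255)),(.5358,.0018,.058,.048,(0,255,0)),(x0,y0,z0+.031,.025,(255,0,0))):
        cv2.polylines(im,[np.round(circ(c,x,y,z,r)*16).astype(int)],True,col,1,cv2.LINE_AA,4)
    u,v=proj(c,[.535,.003,.12])[0] if n!='wrist' else (280,230); a=int(max(0,u-sz/2));b=int(max(0,v-sz/2));b=min(b,420-sz)
    t.append(cv2.resize(im[b:b+sz,a:a+sz],(400,400),interpolation=cv2.INTER_CUBIC))
cv2.imwrite('pics/j.png',np.hstack(t))
```

```text
[0.53508994 0.00119283 0.19347209] [ 6.48067705e-01 -3.07388986e+00  1.83606265e-04] [-0.13444482  0.01641243 -1.21682672] [-0.015  0.005  1.475]
```

View pics/j.png

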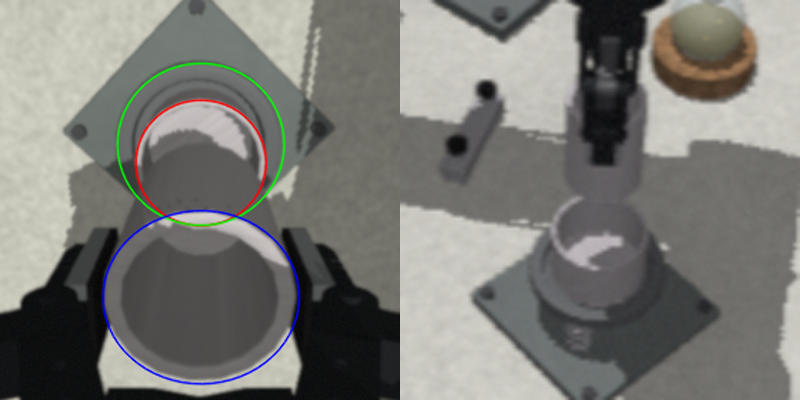

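Request:
send_rows(moves=[{"twist":[0,0,0],"translation":[-0.01,0,0.5],"hand":40},{"twist":[0,0,0],"translation":[0,0,0.4],"hand":40},{"twist":[0,0,0],"translation":[0,0,0.3],"hand":40},{"twist":[0,0,0],"translation":[0,0,0.2],"hand":40},{"twist":[0,0,0],"translation":[0,0,0.12],"hand":40}])

```text
t: 10.85
position: [0.5357, 0.0015, 0.1018]
ee_rot: [0.647, -3.074, 0.0]
force: [-0.3, 0.1, -0.6]
opening: 0.0491
```

Request:
send_rows(moves=[{"twist":[0,0,0],"translation":[0,0,0.03],"hand":40},{"twist":[0,0,0],"translation":[0,0,0.02],"hand":40},{"twist":[0,0,0],"translation":[0,0,0.01],"hand":40},{"twist":[0,0,0],"translation":[0,0,0],"hand":40}])

```text
t: 11.35
position: [0.5358, 0.002, 0.099]
ee_rot: [-0.648, 3.073, 0.0]
force: [0.3, -0.2, -0.2]
opening: 0.0492
```

Request:
send_rows(moves=[{"twist":[0,0,0],"translation":[0,0,0.02],"hand":40},{"twist":[0,0,0],"translation":[0,0,0],"hand":40},{"twist":[0,0,0],"translation":[0,0,0.01],"hand":40},{"twist":[0,0,0],"translation":[0,0,0],"hand":40}])

```text
t: 11.85
position: [0.5358, 0.002, 0.0972]
ee_rot: [-0.649, 3.074, -0.0]
force: [-1.0, 0.5, 1.5]
opening: 0.0491
```

Request:
send_rows(moves=[{"twist":[0,0,0],"translation":[0,0,0],"hand":85},{"twist":[0,0,0],"translation":[0,0,0],"hand":85},{"twist":[0,0,0],"translation":[0,0,0],"hand":85},{"twist":[0,0,0],"translation":[0,0,-0.5],"hand":85},{"twist":[0,0,0],"translation":[0,0,-1],"hand":85}])

```text
t: 12.48
position: [0.5339, 0.0017, 0.1855]
ee_rot: [0.647, -3.068, -0.0]
force: [1.8, 1.1, 2.2]
opening: 0.0847
```

Request:
send_rows(moves=[{"twist":[0,0,0],"translation":[0,0,-0.8],"hand":85},{"twist":[0,0,0],"translation":[0,0,0],"hand":85},{"twist":[0,0,0],"translation":[0,0,0],"hand":85}])

```text
t: 12.85
position: [0.5353, 0.0021, 0.2342]
ee_rot: [0.648, -3.073, -0.001]
force: [-0.7, -0.5, -0.6]
opening: 0.0848
```

Run:
```python
from h import *
import pickle
o=bot.observe();print(o['position'],o['force'],plan(.496,.273,.24))
C={n:cam(n) for n in('wrist','scene','side')};pickle.dump(C,open('w7.pkl','wb'))
t=[]
for n,sz in(('wrist',240),('side',110)):
    c=C[n];im=c['image'].copy()
    if n=='wrist':
      for x,y,z,r,col in((.5358,.002,.094,.033,(0,0,255)),(.5358,.002,.058,.048,(0,255,0)),(.5358,.002,.127,.025,(255,0,0))):
        cv2.polylines(im,[np.round(circ(c,x,y,z,r)*16).astype(int)],True,col,1,cv2.LINE_AA,4)
    u,v=proj(c,[.535,.003,.08])[0]; a=int(max(0,u-sz/2));b=int(max(0,v-sz/2));b=min(b,420-sz)
    t.append(cv2.resize(im[b:b+sz,a:a+sz],(400,400),interpolation=cv2.INTER_CUBIC))
cv2.imwrite('pics/k.png',np.hstack(t))
```

```text
[0.53530604 0.00209026 0.23420887] [-0.73514089 -0.46485679 -0.62571269] [-1.224  4.395 -0.094]
```

View pics/k.png

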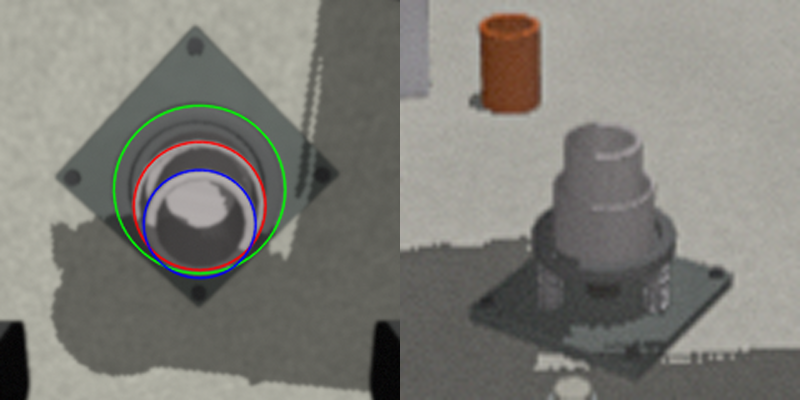

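Request:
send_rows(moves=[{"twist":[0,0,0],"translation":[-0.18,0.65,-0.1],"hand":85},{"twist":[0,0,0],"translation":[-0.27,0.96,0],"hand":85},{"twist":[0,0,0],"translation":[-0.27,0.96,0],"hand":85},{"twist":[0,0,0],"translation":[-0.27,0.96,0],"hand":85},{"twist":[0,0,0],"translation":[-0.23,0.86,0],"hand":85}])

```text
t: 13.62
position: [0.4954, 0.2743, 0.2398]
ee_rot: [0.649, -3.072, 0.002]
force: [1.1, -0.7, 1.2]
opening: 0.085
```

Request:
send_rows(moves=[{"twist":[0,0,0],"translation":[0,0,0],"hand":85},{"twist":[0,0,0],"translation":[0,0,0],"hand":85},{"twist":[0,0,0],"translation":[0,0,0],"hand":85}])

```text
t: 14.0
position: [0.4965, 0.2714, 0.2407]
ee_rot: [0.646, -3.074, 0.001]
force: [0.1, -0.6, -0.1]
opening: 0.0847
```

Run:
```python
from h import *
import pickle
o=bot.observe();print(o['position'],plan(.496,.273,.088))
c=cam('wrist');pickle.dump(c,open('w8.pkl','wb'))
im=c['image'].copy()
for x,y,z,r,col in((.496,.273,.025,.045,(0,0,255)),(.496,.273,.135,.012,(0,255,0))):
    cv2.polylines(im,[np.round(circ(c,x,y,z,r)*16).astype(int)],True,col,1,cv2.LINE_AA,4)
u,v=proj(c,[.496,.273,.07])[0].astype(int);print(u,v)
a=max(0,u-90);b=max(0,v-90);print(a,b)
cv2.imwrite('pics/l.png',cv2.resize(im[b:b+180,a:a+180],(600,600),interpolation=cv2.INTER_CUBIC))
```

```text
[0.49646144 0.27139861 0.24073742] [-0.005  0.028  2.546]
281 183
191 93
```

View pics/l.png

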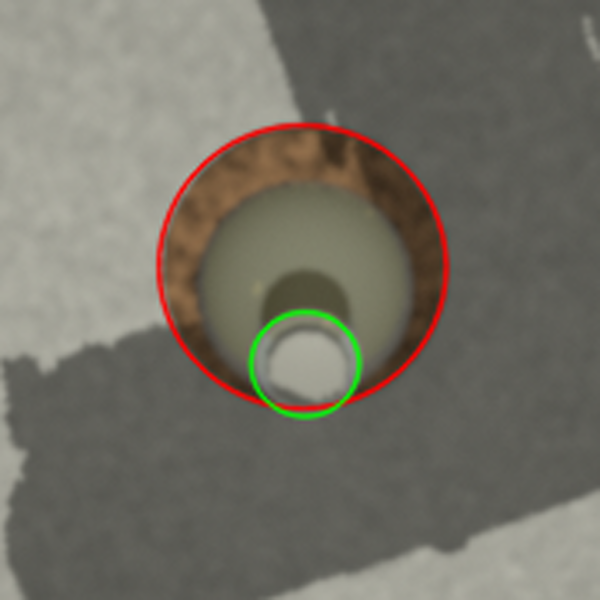

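Request:
send_rows(moves=[{"twist":[0,0,0],"translation":[0,0.02,0.6],"hand":85},{"twist":[0,0,0],"translation":[0,0,0.8],"hand":85},{"twist":[0,0,0],"translation":[0,0,0.6],"hand":85},{"twist":[0,0,0],"translation":[0,0,0.4],"hand":85},{"twist":[0,0,0],"translation":[0,0,0.14],"hand":80}], force=50)

```text
t: 14.68
position: [0.4954, 0.2722, 0.0872]
ee_rot: [0.646, -3.072, 0.002]
force: [-0.4, -0.6, 0.2]
opening: 0.0801
```

Request:
send_rows(moves=[{"twist":[0,0,0],"translation":[0,0,0],"hand":60},{"twist":[0,0,0],"translation":[0,0,0],"hand":40},{"twist":[0,0,0],"translation":[0,0,0],"hand":28},{"twist":[0,0,0],"translation":[0,0,0],"hand":15},{"twist":[0,0,0],"translation":[0,0,0],"hand":15}])

```text
t: 15.3
position: [0.4963, 0.274, 0.0894]
ee_rot: [-0.649, 3.072, 0.001]
force: [-1.6, 0.6, 5.0]
opening: 0.0229
```

Request:
send_rows(moves=[{"twist":[0,0,0],"translation":[0,0,0],"hand":15},{"twist":[0,0,0],"translation":[0,0,0],"hand":15},{"twist":[0,0,0],"translation":[0,0,0],"hand":15}])

```text
t: 15.68
position: [0.4963, 0.274, 0.0894]
ee_rot: [-0.649, 3.072, 0.001]
force: [-0.1, -0.3, 5.5]
opening: 0.0229
```

Run:
```python
from h import *
o=bot.observe();print(o['position'],o['opening'],o['force'],plan(.5358,.002,.24))
```

```text
[0.49627376 0.27396103 0.0893707 ] 0.02292805709061642 [-0.14195907 -0.30654711  5.53787407] [ 1.226 -4.412 -2.513]
```

Request:
send_rows(moves=[{"twist":[0,0,0],"translation":[0,0,-0.3],"hand":15},{"twist":[0,0,0],"translation":[0,0,-0.7],"hand":15},{"twist":[0,0,0],"translation":[0,0,-0.9],"hand":15},{"twist":[0,0,0],"translation":[0.15,-0.5,-0.7],"hand":15},{"twist":[0,0,0],"translation":[0.2,-0.75,0],"hand":15}])

```text
t: 16.3
position: [0.5081, 0.1971, 0.2476]
ee_rot: [-0.651, 3.068, 0.003]
force: [0.2, 0.2, -2.2]
opening: 0.0229
```

Request:
send_rows(moves=[{"twist":[0,0,0],"translation":[0.22,-0.8,0],"hand":15},{"twist":[0,0,0],"translation":[0.22,-0.8,0],"hand":15},{"twist":[0,0,0],"translation":[0.22,-0.8,0],"hand":15},{"twist":[0,0,0],"translation":[0.15,-0.53,0],"hand":15},{"twist":[0,0,0],"translation":[0.07,-0.23,0],"hand":15}])

```text
t: 16.92
position: [0.5347, 0.0002, 0.2436]
ee_rot: [0.645, -3.073, -0.001]
force: [0.0, 0.2, -1.6]
opening: 0.0228
```

Request:
send_rows(moves=[{"twist":[0,0,0],"translation":[0,0,0],"hand":15},{"twist":[0,0,0],"translation":[0,0,0],"hand":15},{"twist":[0,0,0],"translation":[0,0,0],"hand":15}])

```text
t: 17.3
position: [0.5351, 0.0027, 0.2444]
ee_rot: [0.65, -3.073, -0.0]
force: [-1.2, -0.2, -2.2]
opening: 0.0231
```

Run:
```python
from h import *
import pickle
o=bot.observe();print(o['position'],o['opening'],o['force'],o['wrist_torque'],plan(.5358,.002,.2))
C={n:cam(n) for n in('scene','side')};pickle.dump(C,open('w9.pkl','wb'))
for n,c in C.items():
    cv2.imwrite(f'pics/m_{n}.png',c['image'])
    im=c['image'].astype(int);p=proj(c,[[.5358,.002,.14],[.5358,.002,.2]]).astype(int)
    # print coarse grey rows through flask bulb and gap
    x=p[0,0]
    print(n,p.tolist()); print([int(im[y,x-3:x+4].mean()) for y in range(p[1,1]-10,p[0,1]+30,2)])
```

```text
[0.53506773 0.00266308 0.24439676] 0.023139430550224473 [-1.17005218 -0.15962081 -2.22825994] [-0.002202   -0.05366343  0.00154682] [-0.007 -0.015  0.74 ]
scene [[292, 211], [294, 192]]
[50, 109, 145, 145, 143, 139, 131, 123, 115, 105, 95, 86, 90, 118, 96, 96, 96, 96, 96, 96, 97, 101, 95, 96, 96, 96, 96, 103, 94, 94]
side [[262, 191], [262, 167]]
[172, 171, 167, 156, 124, 120, 115, 109, 104, 102, 99, 93, 143, 164, 165, 163, 162, 164, 110, 106, 106, 107, 103, 107, 106, 107, 108, 108, 107, 120, 104, 104]
```

Request:
send_rows(moves=[{"twist":[0,0,0],"translation":[-0.01,-0.01,0.3],"hand":15},{"twist":[0,0,0],"translation":[0,0,0.2],"hand":15},{"twist":[0,0,0],"translation":[0,0,0.1],"hand":15},{"twist":[0,0,0],"translation":[0,0,0.05],"hand":15},{"twist":[0,0,0],"translation":[0,0,0],"hand":15}])

```text
t: 18.02
position: [0.536, 0.0014, 0.2057]
ee_rot: [-0.648, 3.074, -0.0]
force: [0.4, 0.2, -2.0]
opening: 0.023
```

Run:
```python
from h import *
o=bot.observe();print(o['position'],o['force'])
for n in('scene','side'):
    c=cam(n);im=c['image'].astype(int).sum(2)/3
    cv2.imwrite(f'pics/n_{n}.png',c['image'])
    for z in(.107,.118,.152):
        u,v=proj(c,[.5358,.002,z])[0];v=int(round(v));u=int(round(u))
        print(n,z,u,v,im[v,u-26:u+27].astype(int).tolist())
```

```text
[0.53604449 0.00138609 0.2056635 ] [ 0.40038763  0.23087491 -2.00515623]
scene 0.107 292 221 [116, 119, 120, 122, 118, 111, 109, 109, 108, 109, 110, 113, 146, 136, 92, 81, 81, 86, 95, 101, 102, 97, 97, 96, 97, 97, 96, 95, 97, 96, 94, 94, 93, 98, 100, 94, 87, 87, 94, 104, 109, 109, 108, 107, 104, 107, 108, 108, 110, 111, 113, 114, 110]
scene 0.118 292 217 [112, 108, 109, 108, 108, 110, 110, 109, 109, 109, 109, 110, 110, 110, 121, 113, 100, 95, 88, 85, 86, 85, 84, 83, 86, 88, 88, 88, 87, 87, 87, 86, 83, 82, 82, 87, 98, 100, 105, 111, 111, 110, 108, 109, 112, 110, 112, 108, 107, 106, 111, 109, 109]
scene 0.152 293 207 [108, 107, 108, 108, 106, 105, 107, 108, 107, 107, 106, 106, 111, 110, 110, 114, 118, 122, 125, 128, 129, 131, 132, 133, 134, 134, 136, 136, 133, 131, 130, 128, 125, 125, 122, 119, 115, 110, 106, 100, 97, 103, 107, 106, 107, 107, 108, 108, 108, 109, 109, 110, 109]
side 0.107 263 204 [166, 162, 162, 165, 162, 163, 161, 166, 159, 165, 170, 170, 166, 164, 166, 162, 105, 92, 99, 98, 101, 105, 105, 103, 105, 109, 110, 109, 105, 107, 114, 115, 110, 113, 115, 109, 106, 124, 164, 170, 161, 164, 164, 163, 165, 163, 165, 166, 168, 161, 164, 162, 166]
side 0.118 263 200 [163, 165, 164, 163, 163, 163, 164, 167, 166, 161, 161, 164, 164, 162, 163, 159, 102, 86, 97, 96, 95, 97, 102, 102, 105, 110, 109, 109, 105, 107, 104, 105, 100, 104, 102, 105, 115, 129, 168, 167, 166, 164, 161, 162, 162, 162, 165, 163, 165, 167, 169, 164, 165]
side 0.152 263 187 [74, 75, 68, 77, 75, 72, 74, 72, 74, 114, 165, 168, 168, 144, 95, 87, 93, 96, 98, 98, 103, 100, 104, 101, 108, 106, 105, 108, 112, 107, 109, 106, 110, 107, 106, 104, 100, 97, 102, 135, 164, 168, 163, 163, 167, 163, 164, 164, 161, 163, 162, 162, 165]
```

Request:
send_rows(moves=[{"twist":[0,0,0],"translation":[0,0,0.05],"hand":15},{"twist":[0,0,0],"translation":[0,0,0.04],"hand":15},{"twist":[0,0,0],"translation":[0,0,0.03],"hand":15},{"twist":[0,0,0],"translation":[0,0,0.02],"hand":15},{"twist":[0,0,0],"translation":[0,0,0],"hand":15}])

```text
t: 18.75
position: [0.5359, 0.0014, 0.197]
ee_rot: [0.648, -3.074, 0.0]
force: [-0.1, 0.2, -2.6]
opening: 0.0227
```

Request:
send_rows(moves=[{"twist":[0,0,0],"translation":[0,0,0.03],"hand":15},{"twist":[0,0,0],"translation":[0,0,0.02],"hand":15},{"twist":[0,0,0],"translation":[0,0,0],"hand":15}])

```text
t: 19.12
position: [0.5362, 0.0013, 0.1946]
ee_rot: [-0.648, 3.073, -0.001]
force: [-0.6, -0.4, 1.4]
opening: 0.0229
```

Request:
send_rows(moves=[{"twist":[0,0,0],"translation":[0,0,0.02],"hand":15},{"twist":[0,0,0],"translation":[0,0,0],"hand":15},{"twist":[0,0,0],"translation":[0,0,0.02],"hand":15},{"twist":[0,0,0],"translation":[0,0,0],"hand":15}])

```text
t: 19.62
position: [0.5361, 0.0014, 0.1919]
ee_rot: [-0.648, 3.073, -0.0]
force: [-1.2, -0.4, 4.5]
opening: 0.023
```

Request:
send_rows(moves=[{"twist":[0,0,0],"translation":[0,0,0.03],"hand":15},{"twist":[0,0,0],"translation":[0,0,0.03],"hand":15},{"twist":[0,0,0],"translation":[0,0,0.03],"hand":15},{"twist":[0,0,0],"translation":[0,0,0.03],"hand":15},{"twist":[0,0,0],"translation":[0,0,0],"hand":15}])

```text
t: 20.25
position: [0.5365, 0.0012, 0.1852]
ee_rot: [-0.648, 3.072, -0.001]
force: [-0.3, 0.7, 7.5]
opening: 0.0229
```

Request:
send_rows(moves=[{"twist":[0,0,0],"translation":[0,0,0.03],"hand":15},{"twist":[0,0,0],"translation":[0,0,0.03],"hand":15},{"twist":[0,0,0],"translation":[0,0,0.03],"hand":15},{"twist":[0,0,0],"translation":[0,0,0],"hand":15},{"twist":[0,0,0],"translation":[0,0,0],"hand":15}])

```text
t: 20.88
position: [0.5368, 0.0011, 0.1806]
ee_rot: [-0.648, 3.071, -0.002]
force: [-0.9, -0.7, 10.0]
opening: 0.0226
```

Request:
send_rows(moves=[{"twist":[0,0,0],"translation":[0,0,0.03],"hand":15},{"twist":[0,0,0],"translation":[0,0,0.03],"hand":15},{"twist":[0,0,0],"translation":[0,0,0.02],"hand":15},{"twist":[0,0,0],"translation":[0,0,0],"hand":15},{"twist":[0,0,0],"translation":[0,0,0],"hand":15}])

```text
t: 21.5
position: [0.5371, 0.001, 0.1763]
ee_rot: [-0.648, 3.07, -0.002]
force: [-1.1, -0.4, 12.3]
opening: 0.0232
```

Request:
send_rows(moves=[{"twist":[0,0,0],"translation":[0,0,0.03],"hand":15},{"twist":[0,0,0],"translation":[0,0,0],"hand":15},{"twist":[0,0,0],"translation":[0,0,0],"hand":15}])

```text
t: 21.88
position: [0.5379, 0.0008, 0.176]
ee_rot: [-0.648, 3.068, -0.004]
force: [-2.1, -0.6, 17.7]
opening: 0.0226
```

Run:
```python
from h import *
for n in('scene','side'):
    c=cam(n);im=c['image'];old=cv2.imread(f'pics/n_{n}.png')
    for name,z,h,w in(('cups',.09,12,13),('neck/bulb',.150,6,16)):
        u,v=proj(c,[.5358,.002,z])[0].round().astype(int)
        T=old[v-h:v+h,u-w:u+w]
        S=im[v-h-6:v+h+16,u-w-6:u+w+6]
        r=cv2.matchTemplate(S,T,cv2.TM_CCOEFF_NORMED);_,m,_,p=cv2.minMaxLoc(r)
        e=proj(c,[.5358,.002,z])[0];e2=proj(c,[.5358,.002,z-.018])[0]
        print(n,name,'shift',p[0]-6,p[1]-6,'score',round(m,2),'expect for 18mm',(e2-e).round(1))
    g=im.astype(int).mean(2)
    for z in(.100,.130):
        u,v=proj(c,[.5358,.002,z])[0].round().astype(int);print(z,g[v,u-20:u+21].astype(int).tolist())
o=bot.observe();print(o['t'],o['position'],o['force'],cv2.Rodrigues(o['ee_rot'])[0][:,2])
```

```text
scene cups shift 0 5 score 0.72 expect for 18mm [-0.3  4.8]
scene neck/bulb shift 0 9 score 0.95 expect for 18mm [-0.3  5.3]
0.1 [149, 147, 156, 155, 130, 128, 119, 120, 136, 129, 103, 91, 95, 98, 102, 104, 106, 108, 109, 110, 111, 111, 110, 109, 108, 107, 104, 103, 100, 96, 93, 92, 92, 96, 104, 108, 108, 105, 105, 105, 106]
0.13 [108, 110, 109, 107, 106, 102, 110, 115, 117, 122, 127, 129, 134, 134, 138, 139, 140, 141, 143, 145, 146, 147, 144, 141, 140, 138, 135, 133, 131, 127, 123, 118, 114, 109, 108, 107, 108, 107, 109, 111, 111]
side cups shift 0 7 score 0.91 expect for 18mm [-0.   6.6]
side neck/bulb shift -1 11 score 0.94 expect for 18mm [-0.  7.]
0.1 [161, 165, 162, 165, 164, 167, 160, 163, 162, 138, 92, 88, 100, 96, 94, 99, 98, 100, 97, 94, 96, 97, 97, 104, 104, 103, 105, 101, 102, 99, 111, 168, 167, 167, 166, 165, 161, 163, 164, 162, 168]
0.13 [164, 163, 167, 169, 165, 165, 124, 93, 89, 95, 105, 105, 110, 108, 111, 114, 114, 117, 120, 119, 117, 121, 118, 121, 117, 118, 115, 115, 115, 113, 109, 110, 120, 143, 168, 166, 166, 167, 164, 164, 165]
21.975 [0.5378742  0.00083662 0.17599855] [-2.14340963 -0.07955393 18.48816053] [ 0.00654191 -0.00109391 -0.999978  ]
```

```bash
python3 -c "
from h import *
print(bot.job_done());o=bot.observe();print(o['t'],o['position'],o['force'],o['opening'])"
```

```text
the job is handed in; nothing more can be done
None
the job is handed in; nothing more can be done
```

The job is handed in, with the arm still gripping the flask's neck and pressing it down on the nested cups. The hand-in gives no verdict, and no state could be read after it.

- **Placing:** The wide cup stands in the middle-sized cradle's recess and the narrow cup stands inside it, both let go. Pictures after each release showed them upright and centred to within about 1–2 mm.
- **Pressing:** The bulb met the cup at a tool height of about 0.195 m. The force then rose by about 0.5 N per mm, as the springs should, and jumped from 12 N to 18 N at 0.176 m, which is the hard stop.
- **Last checks:** The side camera shows the cups moved down 7 pixels, against 6.6 expected for the full 18 mm. The scene camera shows 5, against 4.8. The bulb is centred on the cup to within about 1 mm in the side view, and the tool is within 0.01 rad of vertical. The clock stood at 22 s.
- **Disagreements:**
  - The first heights triangulated from the two fixed cameras came out about 5 mm low, so I relied on the wrist camera.
  - The tool drifted about 2 mm sideways while pressing, inside the 10 mm allowed.
- **Not checked:** I had used all 12 picture views by then, so I checked the final pose only by numbers. I did not measure the tub, can and applicator again. No planned move went near them.

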